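# Wedge the rocking analyser

### The job

The small white analyser rocks because one of its feet is too short. Push the wooden wedge along the bench, thin end first, under that short foot until it is snug but does not jack the analyser up, then press down firmly for about a second on top of that corner to check that it no longer dips, and take the hand away. Only push and press: lift nothing, leave the analyser standing where it is, level and with the wedge carrying its short foot, and do not disturb the other things.

Things in the scene. Friction and masses are not known exactly. Their poses are not given: they have to be found in the camera images.
- analyser: white bench instrument, 2.4 kg, loose, on four rubber dome feet (9 mm radius) at x = +-95, y = +-90 mm. Case 230 (x) by 220 (y) mm, underside 24 mm and flat top 104 mm above the bench; black lid on top, 30 mm higher, over x -100 to +30, y -55 to +95 mm. Origin: on the bench under the case's middle; z up. The foot at x +95, y -90 (far right, seen from the robot) is short. A shove of 8 N slides it
- short_foot (a point): lowest point of the short foot, about 20 mm in from the -y wall and from the +x wall of the case; it hangs 10 mm above the bench while the analyser stands level. 2 to 5 N pressed on this corner tips the analyser until this foot meets the bench; let go, it tips back
- corner_top (a point): point on the flat top of the analyser's case straight above the short foot: where to press. 104 mm above the bench
- wedge: loose plain wooden wedge lying flat, 90 g: 140 mm long (x), 44 wide (y), 26 high at its thick end (x = -70), evenly down to 2 at its thin end (x = +70). Origin: centre of its underside. It starts off the analyser's -y side, thin end roughly to the short foot. It slides with about 1 N; it begins to carry the foot when that is 24 mm ahead (+x) of its origin, then resists by several N more
- wedge_back (a point): centre of the upright flat face at the wedge's thick end, 13 mm above the bench, where it is pushed
- jar: small closed jar, 44 mm across, 60 mm high; loose, not part of the job. Origin at its underside
- stopper: rubber stopper, 36 mm across, 32 mm high; loose, not part of the job. Origin at its underside
- weight: steel calibration weight with a knob, 32 mm across, 48 mm high; loose, not part of the job. Origin at its underside
- driver: screwdriver, 170 mm long, lying down; loose, not part of the job
- rack: white vial rack, 55 x 160 mm, 60 mm high; loose, not part of the job. Origin at its underside
- beaker: glass beaker, 70 mm across, 90 mm high; loose, not part of the job. Origin at its underside
- cuvettes: flat carton of cuvettes, 70 x 100 x 36 mm; loose, not part of the job. Origin at its underside
Things that resemble listed ones, but are neither listed nor needed, are in the scene too. What is meant by the wedge is not orange or yellow, and is the smaller of those in its own colour.

How it is judged (in metres and radians):
On the way:
1. the corner over the short foot is pressed down firmly and the wedge bears it without dipping (horizontal distance between short_foot and wedge below 0.045 m and contact force between the fingers and analyser above 4 N and contact force between wedge and analyser above 2.5 N and height (world z) of short_foot above 0.0072 m), for 0.3 s.
At the end, for the whole second after the job is handed in: The wedge carries the short foot (over 0.3 N, its middle within 45 mm of the foot); the analyser is level within 0.8 degrees, that foot at most 1.5 mm low, both at rest. On the way that corner was pressed with over 4 N for 0.3 s and dipped less than 2 mm (horizontal distance between short_foot and wedge below 0.045 m and contact force between wedge and analyser above 0.3 N and angle between analyser's own z axis and vertical below 0.014 rad and height (world z) of short_foot above 0.0078 m and linear speed of each of analyser, wedge below 0.01 m/s); the robot touches nothing.
It fails at once if the wedge is lifted off the bench (10 mm) or stood up (height (world z) of wedge above 0.01 m or angle between wedge's own z axis and vertical above 0.25 rad).
It fails at once if the analyser is lifted (15 mm) or tipped by more than 10 degrees (height (world z) of analyser above 0.015 m or angle between analyser's own z axis and vertical above 0.17 rad).
It fails at once if the analyser is shoved more than 30 mm (distance of analyser from where it was at the start of the episode above 0.03 m).
It fails at once if another thing is moved more than 30 mm (distance of any of jar, stopper, weight, driver, rack, beaker, cuvettes from where it was at the start of the episode above 0.03 m).
It also fails if it takes over 51 s, if anything falls off the work surface, if the arm or the gripper's body presses on something with over 40 N, if the wrist force passes 120 N, or if a joint passes its speed limit or range.

### The arm

A 6-joint arm with a two-finger parallel gripper is mounted at the origin on the work surface. World frame = base frame: x ahead of the robot, y to its left, z up, the work surface at z = 0. Lengths are in mm, angles in rad, forces in N, time in s.
With the tool pointing down it reaches from about 325 to 850 mm from the base axis. Payload 4.4 kg.
Tool frame: the origin (TCP) lies between the finger pads; the fingertips stand 19 mm ahead of it and the grasp point (between the pads) is the TCP (r.nose_length is the distance from the TCP to the fingertips, in mm); z points along the fingers, y is the line along which they close (so a half turn about z gives the same grasp; the last joint's range is limited). The gripper opens to 94 mm and grips with 3 to 60 N. Pads are 16 mm wide; open, the fingers measure 119 mm over their backs; the gripper's body (75 mm by 177 mm) begins 78 mm behind the grasp point.
Start: joints at [-1.375, 0.207, 1.542, -0, 1.393, -0.15], TCP at [195.425, -540.774, 224.447] pointing down, gripper open.
Joint ranges: [-2.73, 2.73], [-0.86, 2.22], [0.23, 2.46], [-1.11, 4.25], [0.08, 2.63], [-2.82, 2.82]. Speed limits (rad/s): [2.79, 2.79, 3.14, 3.14, 3.14, 3.14].

### API

Orientations are given as a unit quaternion [w, x, y, z].
In Python, from plant import r, eyes, finish_job gives the robot as it stands. The module is installed in compiled form; this text tells all that it offers.
- The arm moves only by the tool apply_moves, never from a script. Its argument "commands" is a list of rows, each an object of numbers: "x", "y", "z": the shift along the tool's x, y, z in m; "wx", "wy", "wz": the turn, a rotation vector about the tool's x, y, z in rad; "jaw": the finger opening in m, from 0 to 0.094. A call has 1 to 20 rows; each row shifts and turns the commanded pose from where the row before left it, along the tool's axes as they then stand; what a row does not reach is not made up. A row lasts 1/10 s, in which the tool goes at most 50 mm and 8.59 degrees, less where a joint would pass 70% of its speed; a pose out of reach is approached as far as the arm can. A call with a gripper value outside its range is refused whole. The fingers move at their own pace and stop on an object; the grip force is fixed at half the most. Time passes only in rows, so rows that do not move let the fingers close. It gives the time, the measured TCP pose, the force, the opening and the grip force at its end, in the units of the state.
- r.get_obs(): the state, without advancing time (a new reading comes with each control period).
- eyes.read_camera(name): name is "scene" or "side" or "wrist"; returns (picture, depth): 480x640x3 uint8, red, green, blue; 480x640 float32, mm along the optical axis (not along the pixel's ray), 0 where there is no reading.
- eyes.camera_info(name): a dict with "fx", "fy", "cx", "cy" (pixels), "k1" (the pictures are not rectified: a ray, as slopes to the right and down, at radius r is drawn at 1 + k1 r^2 times it, then the intrinsics apply), "rvec" (rotation vector, rad) and "tvec" (3), from world to camera coordinates, as OpenCV has them. Camera axes: x right, y down, z forward; pixel columns grow to the right and rows downward; lengths in mm; the calibration is good to about 2 mm. A picture is of the moment at which its call begins: read the wrist's pose just before it. camera_info takes no time and is no camera call; for the wrist camera it gives the pose at the moment of the call.
- finish_job(): hands the job in; it is judged then, once.
The state is a dict: "clock": time; "joint_pos": joint angles; "dq": joint speeds; "joint_efforts": joint torques, N m; "ee_pos": TCP position; "ee_rot": TCP orientation; "force": force on the tool from outside, world axes, zero at the start; "ft_torque": the same for the moment, N m; "finger_gap": opening from 0.0 (shut) to 1.0 (fully open); "grasp_force": force on a finger pad.
Only numpy, scipy, OpenCV 4.12 (cv2) and the standard library are available. Lean on these libraries where they do the work, as an engineer would, in place of code of your own. Each camera call takes 0.05 s, during which the arm holds its last target. There are 200 camera calls.

## Working session

There is one attempt and no reset: what is moved stays moved. The work goes in short steps, Python scripts to look and compute and a tool call to move; the robot and the scene stay as the last step left them, time stands still between calls to the robot, and variables do not carry over. Pictures are saved under pics/ and viewed, at most 10 in all, crops included, and the job is handed in when it is done.

Besides the shell and the picture viewer there is one more tool, called after ">>>" by a JSON object that holds its "name" and its "arguments". apply_moves: Moves the arm, as the interface text tells. Its arguments: {"type":"object","properties":{"commands":{"type":"array","items":{"type":"object","properties":{"x":{"type":"number"},"y":{"type":"number"},"z":{"type":"number"},"wx":{"type":"number"},"wy":{"type":"number"},"wz":{"type":"number"},"jaw":{"type":"number"}}}}},"required":["commands"]}

```bash
mkdir -p pics
cat > h.py <<'E'
import numpy as np, cv2
from plant import r, eyes, finish_job
def cam(n):
    i=eyes.camera_info(n); R=cv2.Rodrigues(np.array(i['rvec'],float))[0]; return i,R,np.array(i['tvec'],float)
def ray(n,u,v,c=None):
    i,R,t=c or cam(n); x=(u-i['cx'])/i['fx'];y=(v-i['cy'])/i['fy']
    a,b=x,y
    for _ in range(20):
        s=1+i['k1']*(a*a+b*b); a,b=x/s,y/s
    return -R.T@t, R.T@np.array([a,b,1.]), R, t
def onplane(n,u,v,z,c=None):
    o,d,_,_=ray(n,u,v,c); return o+d*(z-o[2])/d[2]
def depthpt(n,u,v,D,c=None):
    o,d,_,_=ray(n,u,v,c); return o+d*D[int(v),int(u)]
def cloud(n,D,c=None):
    i,R,t=c or cam(n); v,u=np.mgrid[:480,:640]
    x=(u-i['cx'])/i['fx'];y=(v-i['cy'])/i['fy'];a,b=x,y
    for _ in range(20):
        s=1+i['k1']*(a*a+b*b);a,b=x/s,y/s
    P=np.stack([a,b,np.ones_like(a)],-1)*D[...,None]
    return (P-t)@R
def proj(n,P):
    i,R,t=cam(n); p=R@np.array(P,float)+t; a,b=p[0]/p[2],p[1]/p[2]; s=1+i['k1']*(a*a+b*b)
    return i['fx']*a*s+i['cx'], i['fy']*b*s+i['cy']
E
python3 - <<'E'
from h import *
for n in ("scene","side","wrist"):
    c=cam(n); I,D=eyes.read_camera(n); cv2.imwrite(f'pics/{n}0.png',I[...,::-1]); np.savez(f'{n}0.npz',I=I,D=D)
    print(n,-c[1].T@c[2],c[1][2],(D>0).mean(),c[0]['fx'])
print(r.get_obs())
E
```

```text
scene [1108.14288834  601.12242205  956.95265726] [-0.4913568  -0.50603673 -0.70886904] 0.9960384114583334 478.4070038689436
side [501.71429799 752.24323261 790.15685309] [ 0.01306445 -0.73975603 -0.67274834] 0.9960677083333334 452.8249811375501
wrist [ 262.90150468 -516.96669274  384.051247  ] [-0.23429282 -0.08163743 -0.96873227] 0.9956673177083334 414.678179492391
{'clock': 0.15, 'joint_pos': array([-1.37444573e+00,  2.07252793e-01,  1.54258333e+00, -6.91825026e-07,
        1.39347523e+00, -1.50511593e-01]), 'dq': array([-0.00246595, -0.00164373, -0.00304667,  0.00138151, -0.00219045,
        0.00067761]), 'joint_efforts': array([-8.17495584e-04, -3.71312678e+01, -2.81813461e+01,  6.98805065e-02,
        3.26798810e-02, -9.61779801e-05]), 'ee_pos': array([ 195.34124334, -540.1981886 ,  223.56144101]), 'ee_rot': array([-8.59117116e-04,  9.84998112e-01,  1.72562976e-01, -2.00345088e-05]), 'force': array([-0.05009811, -0.99263092,  0.67227368]), 'ft_torque': array([0.07181623, 0.00637786, 0.0085582 ]), 'grasp_force': 0.0, 'finger_gap': 1.0033963179534278}
```

View pics/scene0.png

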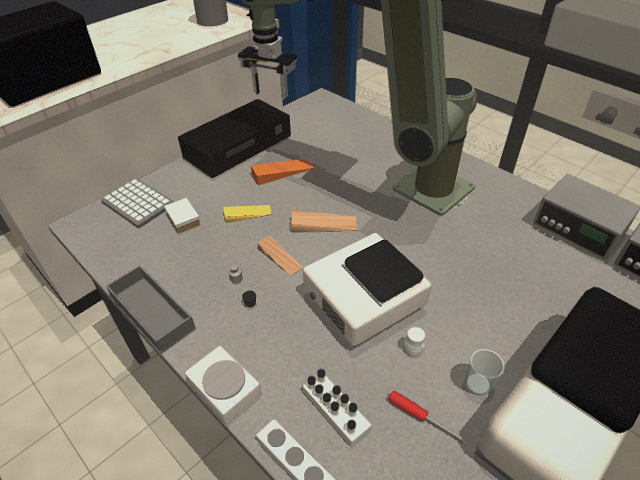

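View pics/side0.png

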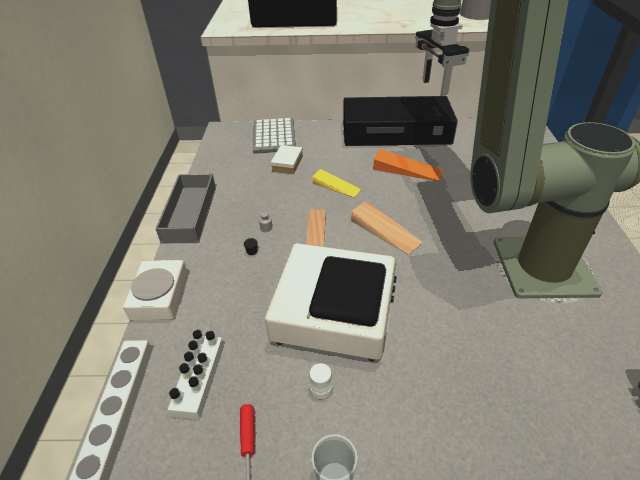

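The scene view shows four wedge-like things: orange (281,170), yellow (247,213), large wood (324,222) and small wood (278,255). The analyser is at (365,285), with the weight at (236,273) and the stopper at (249,298). I choose the small wooden one at (278,255), which is (317,228) in the side view. I'll measure it and check a crop.

Run:
```python
from h import *
for n,(u,v) in (("scene",(278,255)),("side",(317,228))):
    f=np.load(n+'0.npz'); I,D=f['I'],f['D']; P=cloud(n,D)
    hsv=cv2.cvtColor(I,cv2.COLOR_RGB2HSV)
    m=cv2.inRange(hsv,(5,70,80),(17,190,255)); k,l,st,ce=cv2.connectedComponentsWithStats(m)
    for i in range(1,k):
        if st[i,4]>150:
            q=P[(l==i)&(P[...,2]>-5)]; c=cv2.minAreaRect(q[:,:2].astype(np.float32)); print(n,'wood',st[i],ce[i].round(),c,np.percentile(q[:,2],[1,50,99]).round(1))
            if abs(ce[i]-[u,v]).max()<15:
                qc=q-q.mean(0); w,V=np.linalg.eigh(qc.T@qc); print('  axis',V[:,2],'plane n',V[:,0]); np.save(n+'_w.npy',q)
                # slope fit z = a x+b y+c over top pts
                A=np.c_[q[:,:2],np.ones(len(q))]; print('  fit',np.linalg.lstsq(A,q[:,2],rcond=None)[0])
    # analyser top
    w=(P[...,2]>98)&(P[...,2]<142)&(P[...,0]>250)&(P[...,0]<800)&(P[...,1]>-350)&(P[...,1]<250)
    k,l,st,ce=cv2.connectedComponentsWithStats(w.astype(np.uint8))
    for i in range(1,k):
        if st[i,4]>500:
            q=P[l==i]; lid=q[q[:,2]>128]; print(n,'top',st[i],cv2.minAreaRect(q[:,:2].astype(np.float32)),np.median(q[q[:,2]<115,2]),'lid',cv2.minAreaRect(lid[:,:2].astype(np.float32)) if len(lid) else 0)
I=np.load('scene0.npz')['I'][190:330,200:400]; J=np.load('side0.npz')['I'][170:310,230:430]
cv2.imwrite('pics/crop.png',cv2.resize(np.hstack([I,J])[...,::-1],None,fx=2,fy=2,interpolation=2))
```

```text
scene wood [250 158  65  27 987] [279. 169.] ((626.5697021484375, 94.58892822265625), (1381.5780029296875, 212.5983123779297), 55.19512176513672) [-3.1 15.5 37.6]
scene wood [ 291  210   67   22 1205] [321. 222.] ((695.6240234375, 221.47332763671875), (1117.84521484375, 194.52442932128906), 47.09590530395508) [-1.7 15.1 35. ]
scene wood [257 235  46  41 781] [279. 255.] ((780.0888671875, 215.6205596923828), (1006.33447265625, 110.5244140625), 55.870513916015625) [-2.4 11.5 26.7]
  axis [-0.32458149 -0.83751753 -0.439558  ] plane n [ 0.85618054 -0.06264522 -0.51286495]
  fit [ 1.07155230e+00  2.53655117e-02 -5.73439149e+02]
scene top [ 303  233  124   96 6381] ((504.15411376953125, 141.20518493652344), (217.51783752441406, 229.57656860351562), 77.60102844238281) 102.14867408155008 lid ((473.9549560546875, 169.1708984375), (147.88107299804688, 125.61891174316406), 78.07344055175781)
side wood [374 149  69  33 598] [406. 163.] ((326.58673095703125, 116.242919921875), (1302.6187744140625, 209.40191650390625), 83.73712158203125) [-1.  19.8 39.3]
side wood [ 351  201   72   53 1457] [384. 227.] ((382.8807373046875, 246.51458740234375), (1022.805908203125, 182.7554168701172), 86.90753936767578) [-0.5 16.2 36.4]
side wood [306 209  20  38 623] [316. 227.] ((536.8629760742188, 259.3002014160156), (50.78826141357422, 987.0834350585938), 1.1330671310424805) [ 0.1 15.7 85.4]
  axis [ 0.03278917 -0.79182807 -0.60986325] plane n [ 0.99623024 -0.0231393   0.08360548]
  fit [ -0.43930061   0.68369443 350.39930537]
side top [ 265  243  130   88 8798] ((500.316162109375, 139.70513916015625), (220.21527099609375, 227.5493621826172), 78.26823425292969) 103.44355811397205 lid ((470.5675048828125, 167.011962890625), (148.23553466796875, 126.02703094482422), 77.84893035888672)
```

View pics/crop.png

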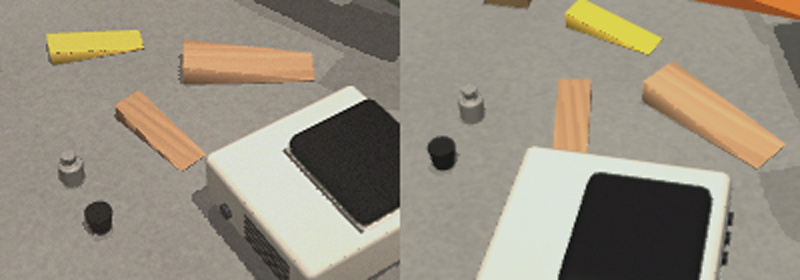

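The crop confirms the plain small wooden wedge, with its thick end away from the analyser (scene (257,245)) and its thin end near the case's -y wall. Next I'll get its exact pose.

Run:
```python
from h import *
an=np.radians(-12.0); A=np.array([502.2,140.5]); R2=lambda a:np.array([[np.cos(a),-np.sin(a)],[np.sin(a),np.cos(a)]])
foot=A+R2(an)@[95,-90]; print('foot',foot)
for n in ("scene","side"):
    q=np.load(n+'_w.npy')
    q=q[np.linalg.norm(q[:,:2]-np.median(q[:,:2],axis=0),axis=1)<100]; q=q[(q[:,2]<29)&(q[:,2]>-3)]
    m=q[:,2]>0
    for _ in range(5):
        X=np.c_[q[:,:2],np.ones(len(q))]; f=np.linalg.lstsq(X[m],q[m,2],rcond=None)[0]; m=abs(X@f-q[:,2])<2.5
    rc=cv2.minAreaRect(q[m][:,:2].astype(np.float32))
    print(n,m.sum(),f,'slope',np.hypot(*f[:2]),'dir',np.degrees(np.arctan2(-f[1],-f[0])),rc,np.percentile(q[m][:,2],[1,99]))
    b=cv2.boxPoints(rc); print(b.round(1).tolist())
f=np.load('scene0.npz');P=cloud('scene',f['D'])
for n,u,v in(("weight",236,273),("stopper",249,298)): print(n,P[v-2:v+3,u-2:u+3].reshape(-1,3).round().mean(0))
m=(P[...,1]>-200)&(P[...,1]<60)&(P[...,0]>450)&(P[...,0]<750)&(P[...,2]>8)&(P[...,2]<70)
k,l,st,ce=cv2.connectedComponentsWithStats(m.astype(np.uint8))
for i in range(1,k):
    if st[i,4]>40: q=P[l==i]; print(st[i],q.min(0).round(),q.max(0).round())
print([proj('wrist',[foot[0],foot[1],104]),proj('wrist',[560,-90,20])])
```

```text
foot [576.4119699   32.71510531]
scene 504 [-0.00691505 -0.16306486 -4.47915861] slope 0.16321141304530015 dir 87.57172630612699 ((547.7005004882812, -126.72708892822266), (142.05838012695312, 46.14958190917969), 87.98988342285156) [ 0.30912946 24.56767601]
[[522.0999755859375, -196.89999389648438], [568.2999877929688, -198.5], [573.2999877929688, -56.599998474121094], [527.0999755859375, -54.900001525878906]]
side 494 [-0.00706857 -0.16436891 -2.85162348] slope 0.1645208285432888 dir 87.53755123053952 ((544.4481811523438, -138.08506774902344), (120.78770446777344, 44.23270034790039), 87.49810791015625) [ 5.45674715 26.77919003]
[[519.7000122070312, -197.5], [563.9000244140625, -199.39999389648438], [569.2000122070312, -78.69999694824219], [525.0, -76.80000305175781]]
weight [ 681.68 -144.88   30.76]
stopper [727.2  -29.28  67.8 ]
[258 235  33  30 486] [ 523. -198.    8.] [571. -93.  29.]
[229 265  13  17 165] [ 666. -164.    9.] [ 697. -136.   50.]
[303 278  10  20  85] [590.  13.  32.] [609.  60.  70.]
[242 291  14  16 170] [690. -79.   9.] [724. -45.  36.]
[(np.float64(809.3117986782968), np.float64(877.6947476130285)), (np.float64(23.939324740096538), np.float64(-258.864186632257))]
```

View pics/wrist0.png

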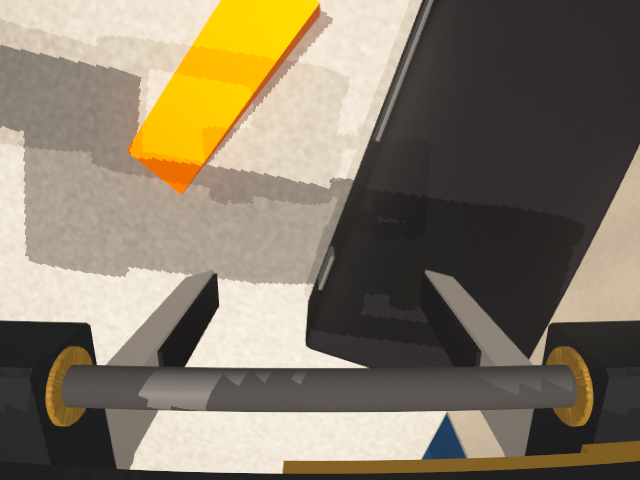

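The wedge's origin is near (546,-127) with heading 87.5°, and its back face is near (543,-198). The short foot is at about (576,33). The wrist view shows only the yellow/orange wedge and a black box below the gripper. I'll move behind the wedge at height and look down from there.

>>> {"name": "apply_moves", "arguments": {"commands": [{"x":0.0435,"y":-0.0183,"jaw":0.016},{"x":0.0435,"y":-0.0183,"jaw":0.016},{"x":0.0435,"y":-0.0183,"jaw":0.016},{"x":0.0435,"y":-0.0183,"jaw":0.016},{"x":0.0435,"y":-0.0183,"jaw":0.016},{"x":0.0435,"y":-0.0183,"jaw":0.016},{"x":0.0435,"y":-0.0183,"jaw":0.016},{"x":0.0435,"y":-0.0183,"jaw":0.016},{"x":0.0435,"y":-0.0183,"jaw":0.016},{"x":0.0435,"y":-0.0183,"jaw":0.016},{"wz":-0.1475,"jaw":0.016},{"wz":-0.1475,"jaw":0.016},{"wz":-0.1475,"jaw":0.016},{"wz":-0.1475,"jaw":0.016},{"wz":-0.1475,"jaw":0.016},{"wz":-0.1475,"jaw":0.016},{"wz":-0.1475,"jaw":0.016},{"wz":-0.1475,"jaw":0.016},{"jaw":0.016},{"jaw":0.016}]}}

```text
validation failed for argument at $.co...
```

```bash
cat > look.py <<'E'
from h import *
import sys
o=r.get_obs(); q=o['ee_rot']; print(o['clock'],o['ee_pos'].round(1),'head',np.degrees(2*np.arctan2(q[2],q[1])).round(2),q.round(4),o['force'].round(2),o['finger_gap'])
c=cam('wrist'); I,D=eyes.read_camera('wrist'); cv2.imwrite('pics/%s.png'%sys.argv[1],I[...,::-1]); P=cloud('wrist',D,c); np.savez(sys.argv[1]+'.npz',I=I,D=D,P=P)
hsv=cv2.cvtColor(I,cv2.COLOR_RGB2HSV); m=cv2.inRange(hsv,(3,60,60),(18,200,255)); k,l,st,ce=cv2.connectedComponentsWithStats(m)
for i in range(1,k):
    if st[i,4]>800:
        p=P[l==i]; p=p[(p[:,2]>-5)&(p[:,2]<40)]
        if len(p)<300: continue
        X=np.c_[p[:,:2],np.ones(len(p))]; g=np.ones(len(p),bool)
        for _ in range(6): f=np.linalg.lstsq(X[g],p[g,2],rcond=None)[0]; g=abs(X@f-p[:,2])<2
        rc=cv2.minAreaRect(p[g][:,:2].astype(np.float32)); print(st[i],ce[i].round(),f.round(4),'dir',np.degrees(np.arctan2(-f[1],-f[0])).round(2),rc); print(cv2.boxPoints(rc).round(1).tolist())
E
python3 look.py w1
```

```text
0.15 [ 195.3 -540.2  223.6] head 19.87 [-9.000e-04  9.850e-01  1.726e-01 -0.000e+00] [-0.05 -0.99  0.67] 1.0033963179534278
[ 125    4  200  192 2129] [246. 102.] [3.0000e-04 1.5000e-03 1.0522e+00] dir -101.02 ((252.58383178710938, -438.36224365234375), (91.05410766601562, 216.3060760498047), 46.37206268310547)
[[142.89999389648438, -396.70001220703125], [299.5, -545.9000244140625], [362.29998779296875, -480.0], [205.6999969482422, -330.79998779296875]]
```

View pics/w1.png

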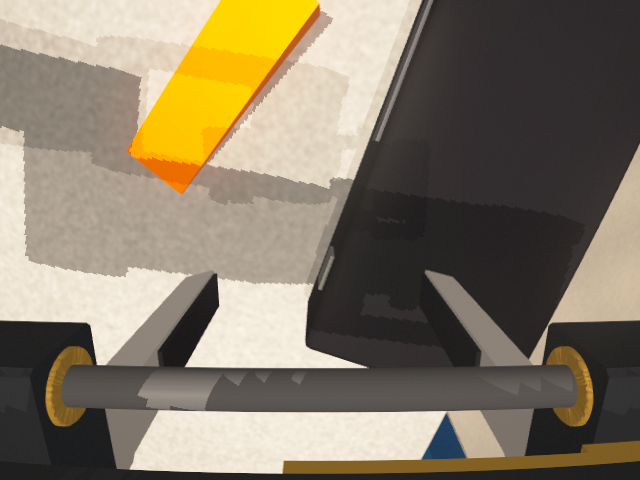

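The move call was refused and nothing moved; the picture is unchanged. I'll try a single row first, with all fields filled in.

>>> {"name": "apply_moves", "arguments": {"commands": [{"x":0.0435,"y":-0.0183,"z":0,"wx":0,"wy":0,"wz":0,"jaw":0.016}]}}

```text
clock: 0.3
ee_pos: [227.5, -511.4, 224.1]
ee_rot: [0.001, 0.986, 0.169, -0.001]
force: [1.9, 0.3, 0.7]
finger_gap: 0.947
grasp_force: 0.0
```

>>> {"name": "apply_moves", "arguments": {"commands": [{"x":0.0435,"y":-0.0183,"z":0,"wx":0,"wy":0,"wz":0,"jaw":0.016},{"x":0.0435,"y":-0.0183,"z":0,"wx":0,"wy":0,"wz":0,"jaw":0.016},{"x":0.0435,"y":-0.0183,"z":0,"wx":0,"wy":0,"wz":0,"jaw":0.016},{"x":0.0435,"y":-0.0183,"z":0,"wx":0,"wy":0,"wz":0,"jaw":0.016},{"x":0.0435,"y":-0.0183,"z":0,"wx":0,"wy":0,"wz":0,"jaw":0.016},{"x":0.0435,"y":-0.0183,"z":0,"wx":0,"wy":0,"wz":0,"jaw":0.016},{"x":0.0435,"y":-0.0183,"z":0,"wx":0,"wy":0,"wz":0,"jaw":0.016},{"x":0.0435,"y":-0.0183,"z":0,"wx":0,"wy":0,"wz":0,"jaw":0.016},{"x":0.0435,"y":-0.0183,"z":0,"wx":0,"wy":0,"wz":0,"jaw":0.016},{"x":0,"y":0,"z":0,"wx":0,"wy":0,"wz":-0.1475,"jaw":0.016},{"x":0,"y":0,"z":0,"wx":0,"wy":0,"wz":-0.1475,"jaw":0.016},{"x":0,"y":0,"z":0,"wx":0,"wy":0,"wz":-0.1475,"jaw":0.016},{"x":0,"y":0,"z":0,"wx":0,"wy":0,"wz":-0.1475,"jaw":0.016},{"x":0,"y":0,"z":0,"wx":0,"wy":0,"wz":-0.1475,"jaw":0.016},{"x":0,"y":0,"z":0,"wx":0,"wy":0,"wz":-0.1475,"jaw":0.016},{"x":0,"y":0,"z":0,"wx":0,"wy":0,"wz":-0.1475,"jaw":0.016},{"x":0,"y":0,"z":0,"wx":0,"wy":0,"wz":-0.1475,"jaw":0.016},{"x":0,"y":0,"z":0,"wx":0,"wy":0,"wz":0,"jaw":0.016},{"x":0,"y":0,"z":0,"wx":0,"wy":0,"wz":0,"jaw":0.016}]}}

```text
clock: 2.2
ee_pos: [542.2, -220.7, 224.2]
ee_rot: [-0.0, 0.724, 0.69, -0.0]
force: [-0.4, -0.5, 0.9]
finger_gap: 0.17
grasp_force: 0.0
```

```bash
python3 look.py w2
```

```text
2.2 [ 542.2 -220.7  224.2] head 87.31 [-2.000e-04  7.235e-01  6.903e-01 -1.000e-04] [-0.44 -0.49  0.92] 0.1701386008146589
[ 293   21   54  167 7504] [320. 105.] [-0.0074 -0.1707 -3.4764] dir 87.53 ((546.0399169921875, -127.86647033691406), (140.8332061767578, 43.85184097290039), 87.44580078125)
[[521.0, -197.1999969482422], [564.7999877929688, -199.1999969482422], [571.0999755859375, -58.5], [527.2999877929688, -56.5]]
[  20   29  200  197 5877] [111. 120.] [  0.0733  -0.1278 -26.0943] dir 119.83 ((363.0772399902344, -135.21694946289062), (61.35213851928711, 191.98284912109375), 45.77962112426758)
[[272.8999938964844, -90.30000305175781], [410.5, -224.10000610351562], [453.29998779296875, -180.1999969482422], [315.70001220703125, -46.29999923706055]]
```

View pics/w2.png

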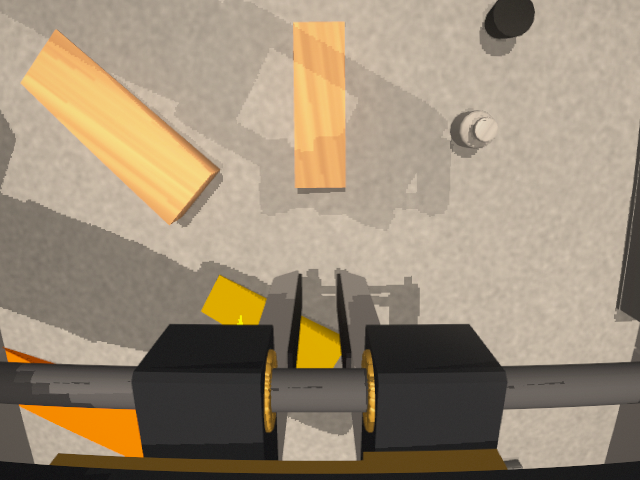

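The view shows the wedge at (320,105), well aligned with the tool. The large wood is left at (120,130) and the weight right at (475,130). The yellow wedge is partly under the fingers at (270,320), so I'll check its position before lowering.

Run:
```python
from h import *
for u,v in((220,277),(341,345),(203,310),(262,298),(320,325),(215,180),(175,222)): print(u,v,onplane('wrist',u,v,12).round())
f=np.load('w2.npz');h=cv2.cvtColor(f['I'],cv2.COLOR_RGB2HSV);m=cv2.inRange(h,(20,150,80),(32,255,255))>0
p=f['P'][m];p=p[(p[:,2]<40)&(p[:,2]>0)];print(p.max(0),p.min(0),[p[p[:,0]>x,1].max() if (p[:,0]>x).any() else None for x in(500,520,540,555)])
```

```text
220 277 [ 444. -282.   12.]
341 345 [ 558. -359.   12.]
203 310 [ 424. -315.   12.]
262 298 [ 483. -305.   12.]
320 325 [ 538. -336.   12.]
215 180 [ 450. -189.   12.]
175 222 [ 408. -226.   12.]
[ 556.02906017 -283.5272726    27.39268194] [ 4.18308161e+02 -3.84640421e+02  7.82368684e-03] [np.float64(-330.21583621291586), np.float64(-330.99072277815384), np.float64(-342.360259380447), np.float64(-351.61336050829846)]
```

Yellow is clear of the fingers, with its edge at y about -330. Now I lower.

>>> {"name": "apply_moves", "arguments": {"commands": [{"x":0,"y":0,"z":0.04,"wx":0,"wy":0,"wz":0,"jaw":0.016},{"x":0,"y":0,"z":0.04,"wx":0,"wy":0,"wz":0,"jaw":0.016},{"x":0,"y":0,"z":0.04,"wx":0,"wy":0,"wz":0,"jaw":0.016},{"x":0,"y":0,"z":0.04,"wx":0,"wy":0,"wz":0,"jaw":0.016},{"x":0,"y":0,"z":0.03,"wx":0,"wy":0,"wz":0,"jaw":0.016},{"x":0,"y":0,"z":0.01,"wx":0,"wy":0,"wz":0,"jaw":0.016},{"x":0.005,"y":0,"z":0,"wx":0,"wy":0,"wz":0,"jaw":0.016},{"x":0.005,"y":0,"z":0,"wx":0,"wy":0,"wz":0,"jaw":0.016},{"x":0.004,"y":0,"z":0,"wx":0,"wy":0,"wz":0,"jaw":0.016},{"x":0,"y":0,"z":0,"wx":0,"wy":0,"wz":0,"jaw":0.016}]}}

```text
clock: 3.25
ee_pos: [544.4, -206.8, 26.5]
ee_rot: [0.002, 0.722, 0.692, 0.001]
force: [0.3, 0.2, 0.1]
finger_gap: 0.17
grasp_force: 0.0
```

>>> {"name": "apply_moves", "arguments": {"commands": [{"x":0.005,"y":0,"z":0,"wx":0,"wy":0,"wz":0.0055,"jaw":0.016},{"x":0.005,"y":0,"z":0,"wx":0,"wy":0,"wz":0.0055,"jaw":0.016},{"x":0.005,"y":0,"z":0,"wx":0,"wy":0,"wz":0.0055,"jaw":0.016},{"x":0.005,"y":0,"z":0,"wx":0,"wy":0,"wz":0.0055,"jaw":0.016},{"x":0.005,"y":0,"z":0,"wx":0,"wy":0,"wz":0.0055,"jaw":0.016},{"x":0.005,"y":0,"z":0,"wx":0,"wy":0,"wz":0.0055,"jaw":0.016},{"x":0.005,"y":0,"z":0,"wx":0,"wy":0,"wz":0.0055,"jaw":0.016},{"x":0.005,"y":0,"z":0,"wx":0,"wy":0,"wz":0.0055,"jaw":0.016},{"x":0.005,"y":0,"z":0,"wx":0,"wy":0,"wz":0.0055,"jaw":0.016},{"x":0.005,"y":0,"z":0,"wx":0,"wy":0,"wz":0.0055,"jaw":0.016},{"x":0.005,"y":0,"z":0,"wx":0,"wy":0,"wz":0.0055,"jaw":0.016},{"x":0.005,"y":0,"z":0,"wx":0,"wy":0,"wz":0.0055,"jaw":0.016},{"x":0.005,"y":0,"z":0,"wx":0,"wy":0,"wz":0.0055,"jaw":0.016},{"x":0,"y":0,"z":0,"wx":0,"wy":0,"wz":0,"jaw":0.016}]}}

```text
clock: 4.65
ee_pos: [547.8, -141.1, 24.3]
ee_rot: [-0.0, 0.747, 0.665, 0.0]
force: [0.3, 0.7, 0.1]
finger_gap: 0.168
grasp_force: 0.0
```

```bash
python3 look.py w3
python3 - <<'E'
from h import *
P=np.load('w3.npz')['P']; q=P[(abs(P[...,2]-104)<3)&(P[...,1]>-10)&(P[...,1]<300)]
print(len(q), q[:,1].min(),q[:,0].max())
E
```

```text
4.65 [ 547.8 -141.1   24.3] head 83.41 [-4.000e-04  7.466e-01  6.653e-01  1.000e-04] [0.3  0.68 0.09] 0.16832921445925006
[  261     0   113   287 29643] [318. 146.] [-0.0209 -0.1695 15.4064] dir 82.99 ((554.7172241210938, -76.18897247314453), (113.33533477783203, 44.3535270690918), 83.37409210205078)
[[526.0999755859375, -129.89999389648438], [570.2000122070312, -135.0], [583.2999877929688, -22.5], [539.2000122070312, -17.299999237060547]]
[   0  277  130   89 4817] [ 48. 333.] [ -0.7539  -0.7148 222.8162] dir 43.47 ((414.3003234863281, -151.98660278320312), (16.087984085083008, 58.573665618896484), 46.81663513183594)
[[387.3999938964844, -137.8000030517578], [430.20001220703125, -177.89999389648438], [441.20001220703125, -166.1999969482422], [398.5, -126.0999984741211]]
[  18  404  103   61 4080] [ 63. 429.] [  0.1208  -0.1171 -40.0977] dir 135.89 ((428.3045654296875, -189.75274658203125), (50.875762939453125, 31.632898330688477), 0.11571482568979263)
[[402.79998779296875, -174.0], [402.8999938964844, -205.60000610351562], [453.79998779296875, -205.5], [453.70001220703125, -173.89999389648438]]Traceback (most recent call last):
  File "<stdin>", line 3, in <module>
    return umr_minimum(a, axis, None, out, keepdims, initial, where)
ValueError: zero-size array to reduction operation minimum which has no identity
```

View pics/w3.png

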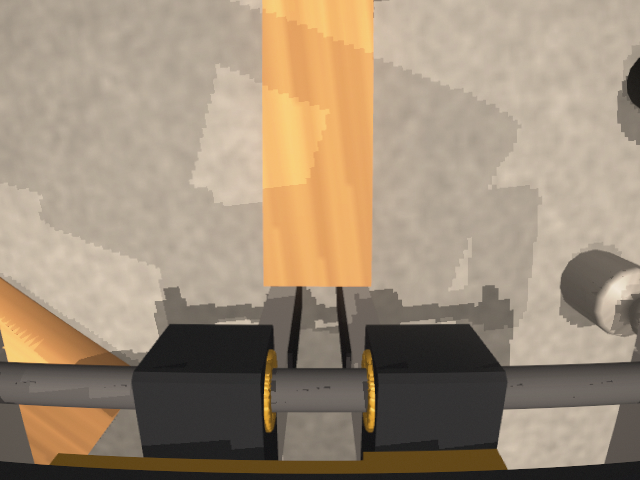

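The wedge has followed to a heading of 83.4°, with its back edge at rows 286 and columns 263–373, flush to both fingertips. I'll continue the arc.

>>> {"name": "apply_moves", "arguments": {"commands": [{"x":0.005,"y":0,"z":0,"wx":0,"wy":0,"wz":0.006,"jaw":0.016},{"x":0.005,"y":0,"z":0,"wx":0,"wy":0,"wz":0.006,"jaw":0.016},{"x":0.005,"y":0,"z":0,"wx":0,"wy":0,"wz":0.006,"jaw":0.016},{"x":0.005,"y":0,"z":0,"wx":0,"wy":0,"wz":0.006,"jaw":0.016},{"x":0.005,"y":0,"z":0,"wx":0,"wy":0,"wz":0.006,"jaw":0.016},{"x":0.005,"y":0,"z":0,"wx":0,"wy":0,"wz":0.006,"jaw":0.016},{"x":0.005,"y":0,"z":0,"wx":0,"wy":0,"wz":0.006,"jaw":0.016},{"x":0.005,"y":0,"z":0,"wx":0,"wy":0,"wz":0.006,"jaw":0.016},{"x":0.005,"y":0,"z":0,"wx":0,"wy":0,"wz":0.006,"jaw":0.016},{"x":0.005,"y":0,"z":0,"wx":0,"wy":0,"wz":0.006,"jaw":0.016},{"x":0.005,"y":0,"z":0,"wx":0,"wy":0,"wz":0.006,"jaw":0.016},{"x":0.005,"y":0,"z":0,"wx":0,"wy":0,"wz":0.003,"jaw":0.016},{"x":0,"y":0,"z":0,"wx":0,"wy":0,"wz":0,"jaw":0.016}]}}

```text
clock: 6.0
ee_pos: [557.0, -82.0, 24.5]
ee_rot: [-0.0, 0.769, 0.639, 0.0]
force: [0.4, -0.1, -0.3]
finger_gap: 0.171
grasp_force: 0.0
```

```bash
python3 look.py w4
python3 - <<'E'
from h import *
I,D=eyes.read_camera('scene'); P=cloud('scene',D)
w=(P[...,2]>98)&(P[...,2]<142)&(P[...,0]>330)&(P[...,0]<680)&(P[...,1]>0)&(P[...,1]<290)&(I.max(2)>150)
q=P[w]; print(cv2.minAreaRect(q[:,:2].astype(np.float32)))
E
```

```text
6.0 [557.  -82.   24.5] head 79.46 [-1.000e-04  7.690e-01  6.392e-01  1.000e-04] [ 0.4  -0.11 -0.27] 0.17109170855162734
[  261    34   113   257 24697] [318. 171.] [-0.0322 -0.1677 32.0956] dir 79.12 ((566.7694702148438, -24.894023895263672), (99.23741912841797, 44.287811279296875), 79.5557861328125)
[[536.0, -69.69999694824219], [579.5999755859375, -77.69999694824219], [597.5, 19.899999618530273], [554.0, 27.899999618530273]]
[  19  404  115   61 3278] [ 60. 437.] [ -1.4131  -1.2321 418.5636] dir 41.09 ((410.4842224121094, -144.10279846191406), (10.35004997253418, 57.111385345458984), 44.95482635498047)
[[386.6000061035156, -127.5999984741211], [427.0, -168.0], [434.29998779296875, -160.6999969482422], [394.0, -120.19999694824219]]
((504.1477355957031, 141.1854248046875), (218.08522033691406, 229.31802368164062), 77.75953674316406)
```

The wedge is aligned to about 1 mm sideways, with about 14 mm to go to contact. I'll advance and watch the force.

>>> {"name": "apply_moves", "arguments": {"commands": [{"x":0.004,"y":0,"z":0,"wx":0,"wy":0,"wz":0,"jaw":0.016},{"x":0.004,"y":0,"z":0,"wx":0,"wy":0,"wz":0,"jaw":0.016},{"x":0.002,"y":0,"z":0,"wx":0,"wy":0,"wz":0,"jaw":0.016},{"x":0.001,"y":0,"z":0,"wx":0,"wy":0,"wz":0,"jaw":0.016}]}}

```text
clock: 6.5
ee_pos: [558.9, -72.5, 24.6]
ee_rot: [0.001, 0.769, 0.639, -0.0]
force: [-0.7, -4.6, 0.1]
finger_gap: 0.171
grasp_force: 2.0
```

>>> {"name": "apply_moves", "arguments": {"commands": [{"x":0.001,"y":0,"z":0,"wx":0,"wy":0,"wz":0,"jaw":0.016},{"x":0.001,"y":0,"z":0,"wx":0,"wy":0,"wz":0,"jaw":0.016}]}}

```text
clock: 6.7
ee_pos: [559.2, -71.0, 24.6]
ee_rot: [0.001, 0.769, 0.639, -0.001]
force: [-1.0, -6.3, 0.2]
finger_gap: 0.173
grasp_force: 3.2
```

>>> {"name": "apply_moves", "arguments": {"commands": [{"x":0.001,"y":0,"z":0,"wx":0,"wy":0,"wz":0,"jaw":0.016}]}}

```text
clock: 6.8
ee_pos: [559.3, -70.4, 24.6]
ee_rot: [0.001, 0.769, 0.639, -0.001]
force: [-1.5, -6.9, 0.8]
finger_gap: 0.173
grasp_force: 3.7
```

Contact came at about TCP y = -73, with resistance now at 7 N, so the wedge is snug. I'll stop, back off and look.

>>> {"name": "apply_moves", "arguments": {"commands": [{"x":-0.01,"y":0,"z":0,"wx":0,"wy":0,"wz":0,"jaw":0.016},{"x":-0.02,"y":0,"z":0,"wx":0,"wy":0,"wz":0,"jaw":0.016},{"x":0,"y":0,"z":0,"wx":0,"wy":0,"wz":0,"jaw":0.016}]}}

```text
clock: 7.1
ee_pos: [553.8, -99.7, 24.5]
ee_rot: [-0.0, 0.77, 0.638, 0.0]
force: [0.9, -0.0, -0.2]
finger_gap: 0.168
grasp_force: 0.0
```

```bash
python3 look.py w5
cat > an.py <<'E'
from h import *
for n in('scene','side'):
    I,D=eyes.read_camera(n); P=cloud(n,D)
    w=(P[...,2]>98)&(P[...,2]<142)&(P[...,0]>330)&(P[...,0]<680)&(P[...,1]>0)&(P[...,1]<290)
    k,l,st,ce=cv2.connectedComponentsWithStats(w.astype(np.uint8)); i=1+st[1:,4].argmax(); q=P[l==i]
    rc=cv2.minAreaRect(q[:,:2].astype(np.float32)); t=q[q[:,2]<112]; X=np.c_[t[:,:2],np.ones(len(t))]; g=abs(t[:,2]-np.median(t[:,2]))<4
    print(n,rc,'tilt deg',np.degrees(np.linalg.lstsq(X[g],t[g,2],rcond=None)[0][:2]).round(2))
    w0=np.load(n+'0.npz');P0=cloud(n,w0['D']);t=P0[l==i];t=t[(t[:,2]<112)&(t[:,2]>98)];X=np.c_[t[:,:2],np.ones(len(t))];g=abs(t[:,2]-np.median(t[:,2]))<4
    print('  before tilt',np.degrees(np.linalg.lstsq(X[g],t[g,2],rcond=None)[0][:2]).round(2))
E
python3 an.py
```

```text
7.1 [553.8 -99.7  24.5] head 79.28 [-1.000e-04  7.701e-01  6.380e-01  4.000e-04] [ 0.92 -0.02 -0.24] 0.1675966049040923
[  258     0   116   216 23214] [318. 106.] [-3.2200e-02 -1.6790e-01  3.4048e+01] dir 79.14 ((567.3005981445312, -21.38634490966797), (82.22852325439453, 44.49727249145508), 79.34020233154297)
[[537.7999877929688, -57.70000076293945], [581.5999755859375, -65.9000015258789], [596.7999877929688, 14.899999618530273], [553.0, 23.100000381469727]]
[  18  404  136   61 4978] [ 76. 434.] [ -0.6043  -0.309  224.0074] dir 27.08 ((416.6923522949219, -157.22689819335938), (20.03151512145996, 64.26918029785156), 45.486793518066406)
[[386.79998779296875, -141.8000030517578], [432.6000061035156, -186.89999389648438], [446.6000061035156, -172.60000610351562], [400.79998779296875, -127.5999984741211]]
scene ((505.0182189941406, 141.21559143066406), (219.05355834960938, 228.7157440185547), 77.8229751586914) tilt deg [ 0.03 -0.09]
  before tilt [0.01 0.  ]
side ((500.31658935546875, 140.32940673828125), (220.73851013183594, 227.12046813964844), 77.80196380615234) tilt deg [ 0.12 -0.18]
  before tilt [ 0.03 -0.06]
```

Tilt is at most 0.2° and the foot is about 26 mm ahead of the wedge's origin, so it is snug and not jacked up. Now I close the jaw, rise, move over the corner and come down near it.

>>> {"name": "apply_moves", "arguments": {"commands": [{"x":0,"y":0,"z":-0.04,"wx":0,"wy":0,"wz":0,"jaw":0},{"x":0,"y":0,"z":-0.04,"wx":0,"wy":0,"wz":0,"jaw":0},{"x":0,"y":0,"z":-0.04,"wx":0,"wy":0,"wz":0,"jaw":0},{"x":0,"y":0,"z":-0.02,"wx":0,"wy":0,"wz":0,"jaw":0},{"x":0.034,"y":-0.001,"z":0,"wx":0,"wy":0,"wz":0,"jaw":0},{"x":0.034,"y":-0.001,"z":0,"wx":0,"wy":0,"wz":0,"jaw":0},{"x":0.034,"y":0,"z":0,"wx":0,"wy":0,"wz":0,"jaw":0},{"x":0.032,"y":0,"z":0,"wx":0,"wy":0,"wz":0,"jaw":0},{"x":0,"y":0,"z":0.02,"wx":0,"wy":0,"wz":0,"jaw":0},{"x":0,"y":0,"z":0.015,"wx":0,"wy":0,"wz":0,"jaw":0},{"x":0,"y":0,"z":0,"wx":0,"wy":0,"wz":0,"jaw":0},{"x":0,"y":0,"z":0,"wx":0,"wy":0,"wz":0,"jaw":0}]}}

```text
clock: 8.45
ee_pos: [575.9, 33.5, 128.8]
ee_rot: [-0.001, 0.769, 0.639, -0.001]
force: [0.4, 0.3, 0.2]
finger_gap: 0.005
grasp_force: 0.0
```

>>> {"name": "apply_moves", "arguments": {"commands": [{"x":0,"y":0,"z":0.002,"wx":0,"wy":0,"wz":0,"jaw":0},{"x":0,"y":0,"z":0.002,"wx":0,"wy":0,"wz":0,"jaw":0},{"x":0,"y":0,"z":0.001,"wx":0,"wy":0,"wz":0,"jaw":0},{"x":0,"y":0,"z":0.001,"wx":0,"wy":0,"wz":0,"jaw":0}]}}

```text
clock: 8.85
ee_pos: [576.7, 33.4, 123.7]
ee_rot: [0.0, 0.769, 0.639, 0.0]
force: [-0.9, 0.6, 0.3]
finger_gap: -0.002
grasp_force: 0.0
```

>>> {"name": "apply_moves", "arguments": {"commands": [{"x":0,"y":0,"z":0.001,"wx":0,"wy":0,"wz":0,"jaw":0},{"x":0,"y":0,"z":0,"wx":0,"wy":0,"wz":0,"jaw":0}]}}

```text
clock: 9.05
ee_pos: [576.7, 33.5, 122.9]
ee_rot: [0.0, 0.769, 0.639, 0.0]
force: [-0.7, -0.2, 2.8]
finger_gap: 0.006
grasp_force: 1.2
```

Contact. Now press harder.

>>> {"name": "apply_moves", "arguments": {"commands": [{"x":0,"y":0,"z":0.001,"wx":0,"wy":0,"wz":0,"jaw":0},{"x":0,"y":0,"z":0,"wx":0,"wy":0,"wz":0,"jaw":0}]}}

```text
clock: 9.25
ee_pos: [576.8, 33.4, 122.8]
ee_rot: [0.0, 0.769, 0.639, 0.0]
force: [-1.9, -0.2, 6.3]
finger_gap: 0.008
grasp_force: 3.4
```

>>> {"name": "apply_moves", "arguments": {"commands": [{"x":0,"y":0,"z":0.001,"wx":0,"wy":0,"wz":0,"jaw":0},{"x":0,"y":0,"z":0,"wx":0,"wy":0,"wz":0,"jaw":0}]}}

```text
clock: 9.45
ee_pos: [576.8, 33.4, 122.7]
ee_rot: [0.0, 0.769, 0.639, 0.0]
force: [-4.9, -1.2, 10.7]
finger_gap: 0.005
grasp_force: 5.4
```

It takes 10.7 N with 0.2 mm of dip. I'll hold for a second.

>>> {"name": "apply_moves", "arguments": {"commands": [{"x":0,"y":0,"z":0,"wx":0,"wy":0,"wz":0,"jaw":0},{"x":0,"y":0,"z":0,"wx":0,"wy":0,"wz":0,"jaw":0},{"x":0,"y":0,"z":0,"wx":0,"wy":0,"wz":0,"jaw":0},{"x":0,"y":0,"z":0,"wx":0,"wy":0,"wz":0,"jaw":0},{"x":0,"y":0,"z":0,"wx":0,"wy":0,"wz":0,"jaw":0},{"x":0,"y":0,"z":0,"wx":0,"wy":0,"wz":0,"jaw":0},{"x":0,"y":0,"z":0,"wx":0,"wy":0,"wz":0,"jaw":0},{"x":0,"y":0,"z":0,"wx":0,"wy":0,"wz":0,"jaw":0},{"x":0,"y":0,"z":0,"wx":0,"wy":0,"wz":0,"jaw":0}]}}

```text
clock: 10.35
ee_pos: [576.8, 33.4, 122.7]
ee_rot: [0.001, 0.769, 0.639, 0.0]
force: [-4.2, 0.5, 9.9]
finger_gap: 0.006
grasp_force: 5.4
```

>>> {"name": "apply_moves", "arguments": {"commands": [{"x":0,"y":0,"z":-0.002,"wx":0,"wy":0,"wz":0,"jaw":0},{"x":0,"y":0,"z":-0.002,"wx":0,"wy":0,"wz":0,"jaw":0},{"x":0,"y":0,"z":-0.01,"wx":0,"wy":0,"wz":0,"jaw":0},{"x":0,"y":0,"z":-0.04,"wx":0,"wy":0,"wz":0,"jaw":0},{"x":-0.04,"y":0,"z":-0.03,"wx":0,"wy":0,"wz":0,"jaw":0},{"x":-0.04,"y":0,"z":0,"wx":0,"wy":0,"wz":0,"jaw":0},{"x":-0.04,"y":0,"z":0,"wx":0,"wy":0,"wz":0,"jaw":0},{"x":0,"y":0,"z":0,"wx":0,"wy":0,"wz":0,"jaw":0},{"x":0,"y":0,"z":0,"wx":0,"wy":0,"wz":0,"jaw":0}]}}

```text
clock: 11.25
ee_pos: [554.4, -84.9, 204.7]
ee_rot: [-0.0, 0.77, 0.638, 0.0]
force: [-0.5, -0.4, -0.1]
finger_gap: 0.003
grasp_force: 0.0
```

```bash
python3 look.py w6; python3 an.py
```

```text
11.25 [554.4 -84.9 204.7] head 79.31 [-2.000e-04  7.699e-01  6.381e-01  3.000e-04] [-0.54 -0.41 -0.07] 0.003446362648693579
[ 292   79   57  111 5393] [320. 140.] [-3.28000e-02 -1.67700e-01  3.43919e+01] dir 78.92 ((567.2332763671875, -18.536632537841797), (86.46337890625, 43.689815521240234), 79.46853637695312)
[[537.9000244140625, -57.0], [580.7999877929688, -65.0], [596.5999755859375, 20.0], [553.7000122070312, 28.0]]
[   34   220   197   148 10175] [125. 297.] [  0.1207  -0.1205 -40.7161] dir 135.05 ((355.041015625, -127.29507446289062), (62.499698638916016, 169.91351318359375), 45.62098693847656)
[[272.5, -90.19999694824219], [393.8999938964844, -209.0], [437.6000061035156, -164.39999389648438], [316.20001220703125, -45.5]]
scene ((503.5694580078125, 141.1567840576172), (218.1184844970703, 227.49652099609375), 77.75212860107422) tilt deg [-0.   -0.12]
  before tilt [-0.    0.01]
side ((500.49053955078125, 140.76124572753906), (219.0808868408203, 227.17770385742188), 77.78064727783203) tilt deg [ 0.1  -0.15]
  before tilt [ 0.02 -0.06]
```

View pics/w6.png

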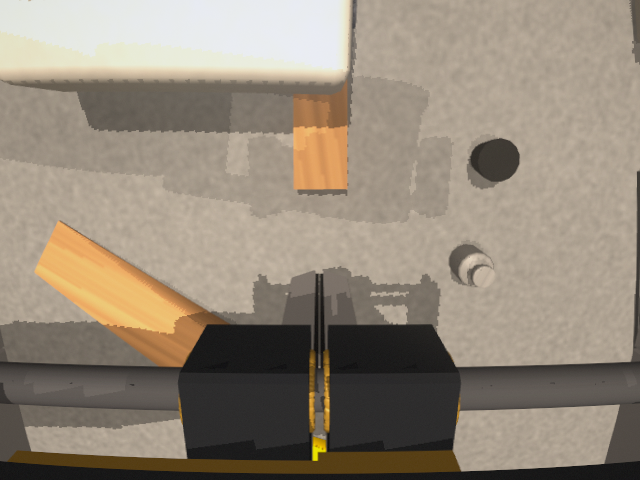

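The wedge (320,140) sits under the analyser's near-right corner as seen here. The tilt is under 0.2°, the stopper and weight are undisturbed, and the hand is clear. I'm handing in.

```bash
python3 -c "
from plant import finish_job
print(finish_job())"
```

```text
the job is handed in; nothing more can be done
None
```

The wedge is snug under the analyser's short foot, the corner took about 10 N for a second with roughly 0.2 mm of dip, the analyser stands level within 0.2°, and the job is handed in (no verdict was returned).

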